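Clamp the mixing bowl in the one-handed prep board

ROBOT

A 6-joint arm with a two-finger parallel gripper is mounted at the origin on a cart in front of the work surface, level with it; the furniture and walls round the work are solid. World frame = base frame: x ahead of the robot, y to its left, z up, the work surface at z = 0. Lengths are in m, angles in rad, forces in N, time in s.
With the tool pointing down it reaches from about 0.375 to 0.975 m from the base axis. Payload 3.8 kg.
Tool frame: the origin (TCP) lies between the finger pads; the fingertips stand 14 mm ahead of it and the grasp point (between the pads) lies 5 mm behind it (ctrl.finger_overhang is the distance from the TCP to the fingertips, in m); z points along the fingers, y is the line along which they close (so a half turn about z gives the same grasp; the last joint's range is limited). The gripper opens to 85 mm and grips with 20 to 120 N. Pads are 22 mm wide; open, the fingers measure 114 mm over their backs; the gripper's body (76 mm by 85 mm) begins 54 mm behind the grasp point. The pads swing forward as they close: fully open they stand 13 mm farther back than shut.
Start: joints at [1.142, 0.264, 1.604, -0, 1.274, -0.037], TCP at [0.258, 0.624, 0.245] pointing down, gripper open.
Joint ranges: [-2.63, 2.63], [-0.94, 2.18], [0.31, 2.57], [-1.31, 4.45], [0, 2.66], [-2.55, 2.55]. Speed limits (rad/s): [2.57, 2.57, 3.14, 3.14, 3.14, 3.14].

INTERFACE

Orientations are given as a rotation vector (axis times angle).
In Python, from station import ctrl, effector, telemetry, imaging gives the robot as it stands. The module is installed in compiled form; this text tells all that it offers. Calls block until the motion is done:
- ctrl.move_to(position, orientation): joint-space move of the TCP to a pose.
- ctrl.line_to(position, ori=None, rate=0.15, force_limit=None): straight line of the TCP; ori=None keeps the orientation; rate is the mean speed in m/s. With force_limit (N) it stops when the force on the tool has changed by that much, and returns True; else False.
- ctrl.move_joints(angles): joint-space move.
- effector.command_gripper(opening): finger opening in m; the grip force is fixed at half the most; returns when the fingers have stopped.
- ctrl.sleep(seconds).
- ctrl.solve_ik(position, orientation): joint angles nearest the present ones, or None.
- telemetry.get_state(): the state.
- imaging.grab_frame(name): name is "side" or "top"; returns a dict with "frame" (384x512x3 uint8, blue, green, red), "fx", "fy", "cx", "cy" (pixels), "camera_from_world" (4x4, takes a point from world to camera coordinates). Camera axes: x right, y down, z forward; pixel columns grow to the right and rows downward; lengths in m; the calibration is good to about 2 mm. A picture is of the moment at which its call begins. There is no depth.
A pose or a line that the arm cannot do raises ctrl.Unreachable and nothing moves.
- ctrl.finish_job(): hands the job in; it is judged then, once.
Trained networks look in the newest picture that a camera, given by its name, has taken for a name from the list of things; names that differ only in an ending like _2 or _b are one class to them, and where a whole thing is asked for, a point or a joint stands for the part that bears it (a point fixed in the world has none). Each returns a list of dicts, best first, with "score" (0 to 1); they miss things now and then, are a little off and sometimes report something else, mostly with a low value. They report only what shows in the picture. A call takes as long as a camera call. They do not tell look-alikes from the thing itself.
- imaging.trace(thing, camera): "mask" (384x512 bool, what is visible of it) and "bbox" ([left, top, right, bottom] in pixels, round what is visible of it).
The state is a dict: "t": time; "joints": joint angles; "joint_velocities": joint speeds; "tau": joint torques, N m; "eef_pos": TCP position; "ee_rot": TCP orientation; "force": force on the tool from outside, world axes, zero at the start; "ft_torque": the same for the moment, N m; "grip_width": finger opening in m; "finger_force": force on a finger pad.
Only numpy, scipy, OpenCV 4.12 (cv2) and the standard library are available. Lean on these libraries where they do the work, as an engineer would, in place of code of your own. Each camera call takes 0.05 s, during which the arm holds its last target. There are 200 camera calls.

TASK

Set the stoneware bowl up on the wooden prep board for one-handed stirring: first slide it gently across the board, with the jaw still clear of it, until it sits squarely against both faces of the V-shaped stop. Then pull the T-handle straight out, so that the sprung jaw comes up to the bowl and the gauge draws out, until the ratchet holds it with the broad dark band on the gauge rod about half out of the barrel's mouth: less is too loose for stirring, more could crack the bowl. Let go with the bowl clamped, and leave the other things on the table where they are.

Things in the scene. Friction and masses are not known exactly. Their poses are not given: they have to be found in the camera images.
- prep_board: Fixed beech board, 175 mm (its x, -95 to +80) by 275 mm (its y, -130 to +145), top 18 mm above the table. Origin on the table. At its -y end a V stop (cheeks 40 mm high) opens to +y; the jaw faces it from the +y end. The pull rod lies along y at x = -68, 36 mm above the table, and passes through a ratchet housing at y -126 to -76 (62 mm high, 30 mm wide).
- release (a point): Top of the ratchet's black release pad, 24 x 22 mm, 69 mm above the table. The ratchet lets the rod come out (to the board's -y) in fine clicks and holds it there; settling back to the last click costs up to 2 N of the clamping force. Pressing the pad down 4 to 8 mm frees the rod, and the sprung slide runs back open: only for starting again.
- nest (a point): Point on the board's top where the centre of the bowl's foot stands when the bowl sits against both cheeks of the V. Axes as the board's.
- bowl: Round stoneware bowl, open at the top, 91 mm in diameter at its belly (30 mm up), 64 mm high, 0.24 kg, walls 5 to 12 mm, foot 76 mm wide. Origin at the centre of its underside, z up. It stands loose on the board between the V and the jaw, not in the V.
- jaw: Jaw and gauge barrel, one piece that slides along the board's y with the rod; the origin is no point of it (see jaw_face). The barrel, 28 mm in diameter, has its mouth towards -y. The rod draws out of it against the gauge spring once the jaw meets the bowl; its broad dark band, 18 mm long, starts to show at 9 N on the bowl, is half out at 12.5 N, wholly out at 16 N.
- jaw_face (a point): Middle of the jaw's flat rubber face, 80 mm wide and 42 mm high, facing the V (-y of the board); the top of the jaw is 63 mm above the table. It first stands some 90 to 100 mm from where it would touch the seated bowl, and follows the handle until it meets the bowl.
- handle (a point): Centre of the T-handle's bar: black, round, 14 mm thick, 102 mm long, along the board's x, on the -y end of the pull rod, 36 mm above the table. Rod 12 mm wide; 48 mm free behind the bar (+y) for a finger on either side of it. Pulled to the board's -y, up to 150 mm. Felt while it moves: return spring 2 to 3 N, ratchet 0 to 2 N, plus gauge spring.
- jar: Bystander: glass jar with a lid, 81 mm wide, 145 mm high; origin under its centre.
- tea_box: Bystander: carton 72 x 135 x 78 mm; origin under its centre.
- canister: Bystander: square canister with a wooden lid, 102 mm wide, 140 mm high; origin under its centre.
- mill_a: Bystander: shaker 44 mm wide, 90 mm high; origin under its centre.
- mill_b: Bystander: shaker like the other, 44 mm wide, 90 mm high; origin under its centre.
- timer: Bystander: wind-up kitchen timer, 59 mm wide, 53 mm high; origin under its centre.
- milk_jug: Bystander: small stoneware jug, 70 x 80 mm, 83 mm high; origin under its centre.
Mind the look-alikes: they are no part of the job. Leave any turquoise look-alike of the bowl alone.

How it is judged:
On the way:
1. the bowl sits in the V, upright, with the jaw still clear of it (horizontal distance between bowl and nest below 0.005 m and angle between bowl's own z axis and vertical below 0.06 rad and y of jaw_face in the frame of nest above 0.06 m), for 0.2 s.
At the end, for the whole second after the job is handed in: The bowl is upright, against the V (within 5 mm of the nest point), and the ratchet holds the jaw on it with the broad band partly out of the barrel, neither hidden nor wholly clear: a clamping force of 8.3 to 16.5 N. All is at rest (horizontal distance between bowl and nest below 0.005 m and angle between bowl's own z axis and vertical below 0.06 rad and contact force between jaw and bowl between 8.3 and 16.5 N and linear speed of bowl below 0.02 m/s); the robot touches nothing.
It fails at once if the bowl is tipped (angle between bowl's own z axis and vertical above 0.35 rad).
It fails at once if the bowl is shoved hard (over 30 N from the fingers) (contact force between the fingers and bowl above 30 N).
It fails at once if another thing on the table is moved by more than 30 mm (distance of any of tea_box, mill_a, mill_b, timer from where it was at the start of the episode above 0.03 m).
It also fails if it takes over 45 s, if anything falls off the work surface, if the arm or the gripper's body presses on something with over 40 N, if the wrist force passes 120 N, or if a joint passes its speed limit or range.

## Working session

There is one attempt and no reset: what is moved stays moved. The work goes in short steps, each a Python script; the robot and the scene stay as the last script left them, time stands still between calls to the robot, and variables do not carry over. Pictures are saved under pics/ and viewed, at most 10 in all, crops included, and the job is handed in when it is done.

```bash
mkdir -p pics; cat > h.py <<'E'
import numpy as np, cv2
from station import ctrl, effector, telemetry, imaging
def proj(f,P):
    P=np.atleast_2d(P); T=np.array(f["camera_from_world"]); c=P@T[:3,:3].T+T[:3,3]
    return np.c_[f["fx"]*c[:,0]/c[:,2]+f["cx"], f["fy"]*c[:,1]/c[:,2]+f["cy"]]
def ray(f,u,v):
    T=np.array(f["camera_from_world"]); R=T[:3,:3]
    d=R.T@np.array([(u-f["cx"])/f["fx"],(v-f["cy"])/f["fy"],1]); return -R.T@T[:3,3], d
def atz(f,u,v,z):
    o,d=ray(f,u,v); return o+d*(z-o[2])/d[2]
def tri(f1,p1,f2,p2):
    A=[];b=[]
    for f,p in((f1,p1),(f2,p2)):
        o,d=ray(f,*p); d/=np.linalg.norm(d); M=np.eye(3)-np.outer(d,d); A.append(M); b.append(M@o)
    return np.linalg.lstsq(np.vstack(A),np.hstack(b),rcond=None)[0]
E
python3 - <<'E'
from h import *
for n in("side","top"):
    f=imaging.grab_frame(n); cv2.imwrite(f"pics/{n}0.png",cv2.resize(f["frame"],(800,600),interpolation=cv2.INTER_CUBIC))
    o,_=ray(f,0,0); print(n,o.round(3),f["fx"])
    for t in("prep_board","bowl","jaw","handle","release","jar","tea_box","canister","mill_a","timer","milk_jug"):
        for r in imaging.trace(t,n)[:3]:
            ys,xs=np.nonzero(r["mask"]); b=r["bbox"]
            print(t,round(r["score"],2),np.round(b),len(xs), atz(f,xs.mean(),ys.mean(),0.04)[:2].round(3))
print(telemetry.get_state())
E
```

```text
side [ 0.03  -0.561  1.092] 440.4565406688461
prep_board 0.58 [189. 159. 287. 245.] 3807 [0.485 0.062]
jaw 0.73 [190. 162. 238. 195.] 514 [0.502 0.187]
handle 0.72 [187. 162. 254. 241.] 736 [0.483 0.145]
release 0.86 [192. 159. 288. 243.] 3944 [0.485 0.062]
tea_box 0.86 [297. 162. 332. 199.] 795 [ 0.724 -0.02 ]
canister 0.76 [228. 105. 268. 157.] 1470 [0.724 0.279]
mill_a 0.58 [284. 151. 295. 172.] 261 [0.723 0.08 ]
mill_a 0.53 [273. 133. 286. 165.] 290 [0.735 0.143]
mill_a 0.52 [188. 164. 289. 244.] 3794 [0.486 0.062]
timer 0.76 [179. 157. 198. 175.] 286 [0.458 0.277]
milk_jug 0.76 [146. 170. 169. 204.] 503 [0.355 0.27 ]
milk_jug 0.39 [227. 103. 266. 154.] 1509 [0.724 0.28 ]
top [0.318 0.036 1.182] 442.05274322753627
prep_board 0.91 [176. 168. 309. 250.] 6015 [0.492 0.084]
bowl 0.83 [219. 173. 250. 205.] 966 [0.557 0.066]
bowl 0.63 [306. 166. 342. 198.] 936 [ 0.571 -0.168]
jaw 0.55 [172. 182. 203. 238.] 601 [0.491 0.19 ]
handle 0.63 [175. 184. 306. 248.] 989 [0.47  0.091]
release 0.98 [175. 174. 308. 244.] 6179 [0.493 0.083]
jar 0.85 [318. 105. 359. 150.] 1143 [ 0.724 -0.216]
canist
[... 235 characters left out ...]
84.] 597 [0.355 0.27 ]
{'t': 1.2, 'joints': array([ 1.14209780e+00,  2.63893010e-01,  1.60404258e+00,  1.35177399e-05,
        1.27367854e+00, -3.68854195e-02]), 'joint_velocities': array([ 0.00053429,  0.0008594 , -0.00099729, -0.00150516,  0.00027024,
       -0.00127301]), 'tau': array([ 9.22736872e-04, -5.15091562e+01, -3.67713726e+01,  6.25313578e-05,
        1.30372373e-03,  4.15684980e-06]), 'eef_pos': array([0.25773941, 0.62383468, 0.2452614 ]), 'ee_rot': array([-6.11532003e-01, -3.08148063e+00,  2.81378602e-05]), 'force': array([-0.94979212, -0.14843786,  0.47286823]), 'ft_torque': array([-0.03447533, -0.08774259,  0.02323807]), 'finger_force': 0.0, 'grip_width': 0.08526283078497646}
```

```bash
python3 - <<'E'
from h import *
a=imaging.grab_frame("top")["frame"][155:265,165:360]
b=imaging.grab_frame("side")["frame"][125:265,170:345]
cv2.imwrite("pics/topc.png",cv2.resize(a,None,fx=4,fy=4,interpolation=cv2.INTER_CUBIC))
cv2.imwrite("pics/sidec.png",cv2.resize(b,None,fx=4,fy=4,interpolation=cv2.INTER_CUBIC))
E
```

```text
(no output)
```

View pics/topc.png

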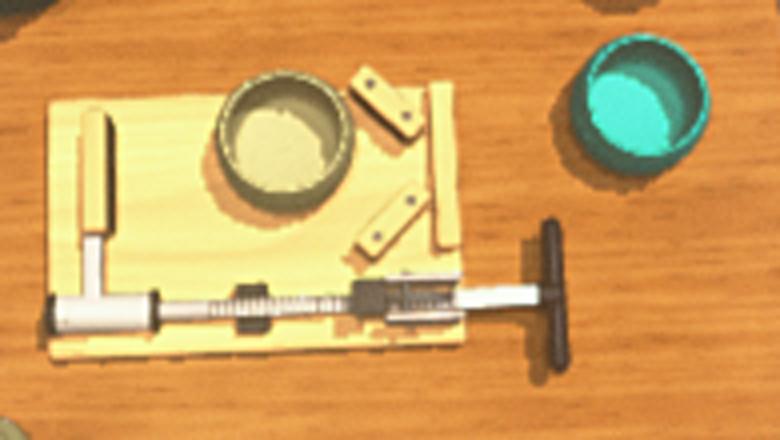

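View pics/sidec.png

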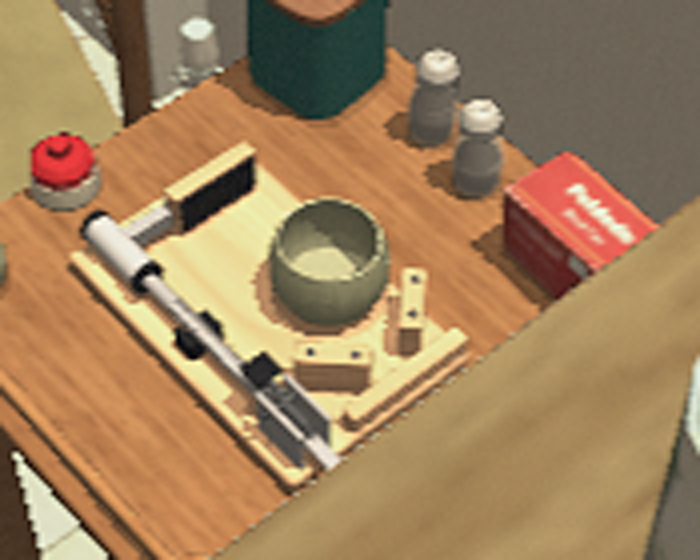

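View pics/top0.png

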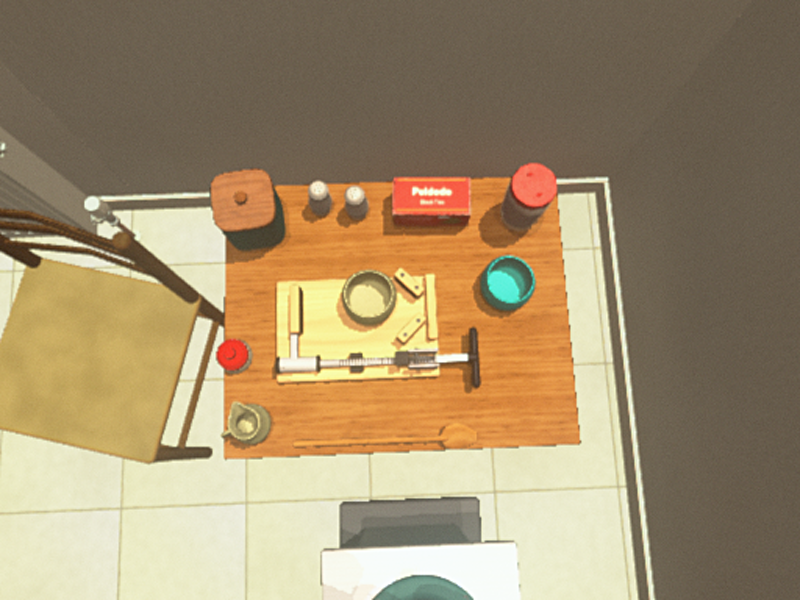

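The top crop shows the olive bowl at crop (285,140), with the V cheeks on its right. The jaw face is at x≈108 and the T-bar runs from (551,220) to (560,370). The turquoise look-alike is at (640,105). In the side crop a chair hides the handle, but the cheeks, their screws and the board corners are visible.

```bash
python3 - <<'E'
from h import *
from scipy.optimize import least_squares
T=imaging.grab_frame("top");S=imaging.grab_frame("side")
tp=lambda c:((c[0]+.5)/4-.5+165,(c[1]+.5)/4-.5+155)
sp=lambda c:((c[0]+.5)/4-.5+170,(c[1]+.5)/4-.5+125)
B={(-.095,.145):((50,357),(72,256)),(-.095,-.13):((465,343),(295,483)),(.08,-.13):((453,83),(467,335)),(.08,.145):((48,101),None)}
def w(p,P):
    c,s=np.cos(p[2]),np.sin(p[2]); P=np.asarray(P); return np.array([p[0]+c*P[0]-s*P[1],p[1]+s*P[0]+c*P[1],P[2]])
def res(p):
    r=[]
    for k,(a,b) in B.items():
        P=w(p,(*k,.018)); r+=list(proj(T,P)[0]-tp(a))
        if b: r+=list(proj(S,P)[0]-sp(b))
    return r
s=least_squares(res,[.49,.08,0]);p=s.x;print("board",p.round(4),np.round(s.fun,1))
def inv(P):
    c,s=np.cos(p[2]),np.sin(p[2]);d=np.asarray(P)-[p[0],p[1],0];return np.array([c*d[0]+s*d[1],-s*d[0]+c*d[1],d[2]])
for a,b in [((370,84),(412,283)),((407,115),(411,314)),((411,200),(356,353)),((377,237),(310,351))]:
    print("screw",inv(tri(T,tp(a),S,sp(b))).round(4), inv(atz(T,*tp(a),.058)).round(4))
for n,c in {"ch1":[(367,67),(350,88),(408,138),(424,118)],"ch2":[(412,188),(430,205),(372,260),(357,243)]}.items():
    for q in c: print(n,inv(atz(T,*tp(q),.058)).round(4))
# bowl: fit rim circle of mask? use rim ellipse centre in both views
print("bowl rim centre", tri(T,tp((286,138)),S,sp((331,243))).round(4), atz(T,*tp((286,138)),.082).round(4))
print("turq", atz(T,*tp((640,103)),.064).round(3))
for q in((551,222),(561,368),(556,295)): P=atz(T,*tp(q),.036);print("bar",P.round(4),inv(P).round(4))
for q in((96,112),(96,236),(108,112),(108,236)): P=atz(T,*tp(q),.063);print("jaw top",inv(P).round(4))
np.save("board.npy",p)
E
```

```text
board [0.5173 0.0819 0.0075] [-0.3  0.7 -1.5 -1.2  0.6 -0.9 -0.3 -0.6 -0.4 -0.5  1.5  3.1 -0.7 -0.3]
screw [ 0.0714 -0.0732  0.0493] [ 0.0708 -0.0737  0.058 ]
screw [ 0.0486 -0.0963  0.0542] [ 0.0489 -0.0967  0.058 ]
screw [-0.0069 -0.0963  0.0559] [-0.0073 -0.0962  0.058 ]
screw [-0.0301 -0.073   0.0554] [-0.0303 -0.073   0.058 ]
ch1 [ 0.0824 -0.0723  0.058 ]
ch1 [ 0.0688 -0.0605  0.058 ]
ch1 [ 0.0336 -0.0965  0.058 ]
ch1 [ 0.0464 -0.1077  0.058 ]
ch2 [ 0.0005 -0.0973  0.058 ]
ch2 [-0.0111 -0.1082  0.058 ]
ch2 [-0.045  -0.0691  0.058 ]
ch2 [-0.0335 -0.06    0.058 ]
bowl rim centre [0.5528 0.0637 0.0737] [0.5498 0.0642 0.082 ]
turq [ 0.567 -0.166  0.064]
bar [ 0.4961 -0.1065  0.036 ] [-0.0226 -0.1881  0.036 ]
bar [ 0.4007 -0.1068  0.036 ] [-0.1179 -0.1877  0.036 ]
bar [ 0.448  -0.1066  0.036 ] [-0.0707 -0.1879  0.036 ]
jaw top [0.0595 0.1048 0.063 ]
jaw top [-0.0217  0.1064  0.063 ]
jaw top [0.0592 0.0971 0.063 ]
jaw top [-0.0221  0.0988  0.063 ]
```

```bash
cat >> h.py <<'E'
from scipy.spatial.transform import Rotation as Rn
p=np.array([.5173,.0819,.0075])
def w(x,y,z):
    c,s=np.cos(p[2]),np.sin(p[2]); return np.array([p[0]+c*x-s*y,p[1]+s*x+c*y,z])
def inv(P):
    c,s=np.cos(p[2]),np.sin(p[2]);d=np.asarray(P)-[p[0],p[1],0];return np.array([c*d[0]+s*d[1],-s*d[0]+c*d[1],d[2]])
def ori(yaw):  # tool down, tool y along board x turned by yaw; best half-turn
    out=[]
    for k in(0,np.pi):
        a=p[2]+yaw+k; y=np.array([np.cos(a),np.sin(a),0]); z=np.array([0,0,-1.])
        out.append(Rn.from_matrix(np.c_[np.cross(y,z),y,z]).as_rotvec())
    return out
def pick(P,yaw):
    return min((o for o in ori(yaw) if ctrl.solve_ik(P,o) is not None),key=lambda o:abs(ctrl.solve_ik(P,o)[5]))
E
cat > push.py <<'E'
from h import *
b=np.array([.034,-.018]); n=np.array([.0185,-.047])
d=(n-b)/np.linalg.norm(n-b); yaw=np.arctan2(d[1],d[0])+np.pi/2
A=b-d*.075; Z=.049
P=w(*A,.17); o=pick(P,yaw)
effector.command_gripper(.04)
ctrl.move_to(P,o)
print(ctrl.finger_overhang, telemetry.get_state()["t"])
print("down",ctrl.line_to(w(*A,Z),rate=.1,force_limit=6))
E1=n-d*(.052+.006)
print("push",ctrl.line_to(w(*E1,Z),rate=.04,force_limit=6))
s=telemetry.get_state();print(inv(s["eef_pos"]),s["force"],s["t"])
print("back",ctrl.line_to(w(*(E1-d*.02),Z),rate=.1))
ctrl.line_to(w(*(E1-d*.02),.17),rate=.2)
a=imaging.grab_frame("top")["frame"][155:265,165:315]
cc=imaging.grab_frame("side")["frame"][125:265,170:320]
cv2.imwrite("pics/p1.png",cv2.resize(np.vstack([a,cc]),None,fx=2.4,fy=2.4,interpolation=cv2.INTER_CUBIC))
E
python3 push.py
```

```text
0.014 4.05
down False
push False
[0.04577536 0.0041542  0.04894904] [ 0.00262602 -0.52694109  0.33433148] 6.8083
back False
```

View pics/p1.png

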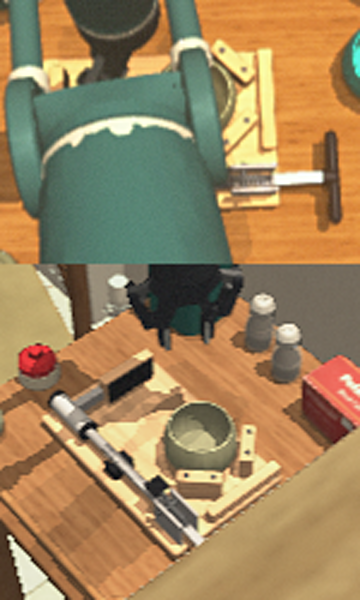

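The side view shows the bowl upright and almost in the V, with the jaw still open. The arm covers the top view. Next I do the final straight seating push.

```bash
cat > push2.py <<'E'
from h import *
x=.0185; Z=.049
P=w(x,.035,.17); o=pick(P,0)
effector.command_gripper(.0)
ctrl.move_to(P,o)
print("down",ctrl.line_to(w(x,.035,Z),rate=.12,force_limit=6))
f0=telemetry.get_state()["force"]
print("push",ctrl.line_to(w(x,-.005,Z),rate=.03,force_limit=5))
s=telemetry.get_state();print(inv(s["eef_pos"]),s["force"]-f0,s["t"])
ctrl.sleep(.1)
ctrl.line_to(w(x,.035,Z),rate=.12)
ctrl.line_to(w(x,.035,.17),rate=.2)
effector.command_gripper(.045)
# go over to the handle
H=inv([.448,-.1066,0]); print("handle",H)
Q=w(H[0],H[1]+.031,.17); ctrl.move_to(Q,pick(Q,0))
print(telemetry.get_state()["t"])
a=imaging.grab_frame("top")["frame"][155:265,165:315]
cc=imaging.grab_frame("side")["frame"][125:265,170:320]
cv2.imwrite("pics/p2.png",cv2.resize(np.hstack([a,cc[:110]]),None,fx=2.6,fy=2.6,interpolation=cv2.INTER_CUBIC))
cv2.imwrite("pics/p2s.png",cv2.resize(cc,None,fx=4,fy=4,interpolation=cv2.INTER_CUBIC))
E
python3 push2.py
```

```text
down False
push True
[0.01907643 0.00981892 0.04897503] [1.88054001 1.37195753 1.5251453 ] 11.025
handle [-0.07071179 -0.18797495  0.        ]
13.6
```

View pics/p2.png

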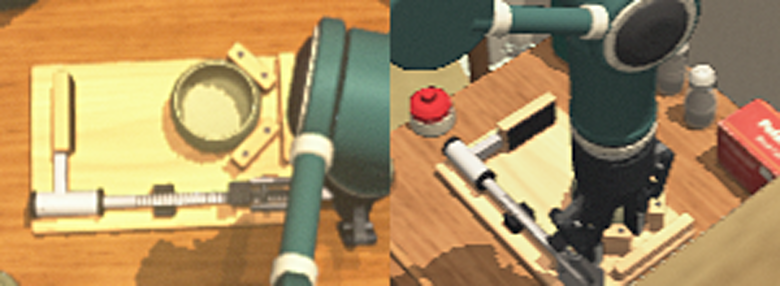

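```bash
python3 - <<'E'
from h import *
T=imaging.grab_frame("top")
print("view est",inv(atz(T,165+216.5/2.6-.5,155+108.5/2.6-.5,.082)).round(4))
for r in imaging.trace("bowl","top")[:2]:
    (c,ax,a)=cv2.fitEllipse(max(cv2.findContours(r["mask"].astype(np.uint8),0,1)[0],key=len)); print(np.round(c,1),np.round(ax,1),inv(atz(T,*c,.075)).round(4),inv(atz(T,*c,.06)).round(4))
for z in(.018,): print(proj(T,[w(.0185,-.047,.082),w(.034,-.018,.082)]).round(1))
a=T["frame"][165:235,210:290]; cv2.imwrite("pics/p3.png",cv2.resize(a,None,fx=8,fy=8,interpolation=cv2.INTER_CUBIC))
E
```

```text
view est [ 0.0125 -0.0467  0.082 ]
[247.1 195.6] [34.6 35.4] [ 0.0157 -0.0451  0.075 ] [ 0.0186 -0.0451  0.06  ]
[327.4 167.1] [ 6.7 22.9] [ 0.0805 -0.256   0.075 ] [ 0.0843 -0.2589  0.06  ]
[[247.8 193.9]
 [236.1 188.5]]
```

View pics/p3.png

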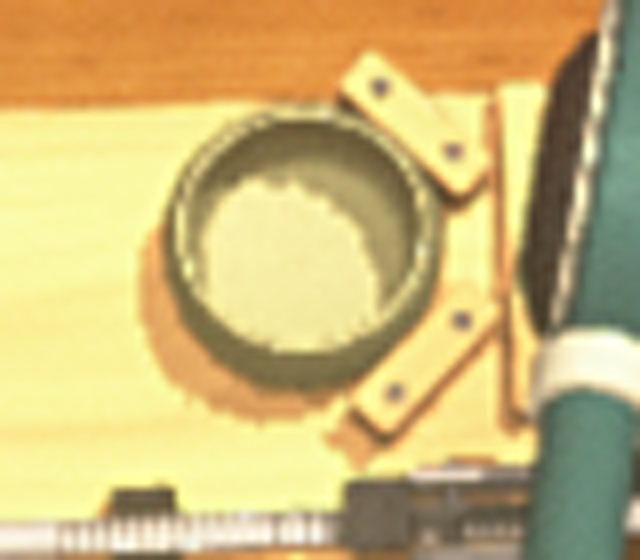

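The bowl touches both cheeks. Its rim centre is at px (247.4,193.3), against a predicted (247.8,193.9). Now I hook the handle and pull.

```bash
cat > pull.py <<'E'
from h import *
x,y0=-.0707,-.188; Z=.034
print("down",ctrl.line_to(w(x,y0+.031,Z),rate=.12,force_limit=6))
ctrl.sleep(.2); f0=telemetry.get_state()["force"]; print(f0,telemetry.get_state()["eef_pos"])
def go(s,rate=.06):
    r=ctrl.line_to(w(x,y0+.018-s,Z),rate=rate,force_limit=25)
    st=telemetry.get_state(); print(round(s,3),r,(st["force"]-f0).round(2),inv(st["eef_pos"])[1].round(4),round(st["t"],2),flush=True)
    return (st["force"]-f0)[1]
for s in(.01,.04,.07,.085): go(s)
for s in np.arange(.09,.1121,.004): go(s)
a=imaging.grab_frame("top")["frame"][165:265,165:330]
cv2.imwrite("pics/p4.png",cv2.resize(a,None,fx=4.8,fy=4.8,interpolation=cv2.INTER_CUBIC))
E
python3 pull.py
```

```text
down False
[-0.21357705  0.43507316  0.06159704] [ 0.44841103 -0.07576104  0.0347259 ]
0.01 False [0.02 1.93 0.77] -0.1805 15.82
0.04 False [1.25 1.86 0.5 ] -0.2103 16.47
0.07 False [0.49 1.17 0.5 ] -0.2401 17.12
0.085 False [-1.19  1.51  0.71] -0.2551 17.52
0.09 False [ 1.08  1.5  -0.76] -0.26 17.77
0.094 False [-0.54  1.12 -0.06] -0.2644 18.02
0.098 False [1.21 3.06 1.45] -0.2679 18.27
0.102 False [1.05 6.4  1.76] -0.2715 18.52
0.106 False [1.69 6.38 1.5 ] -0.2752 18.77
0.11 False [1.75 7.58 2.03] -0.2788 19.02
```

View pics/p4.png

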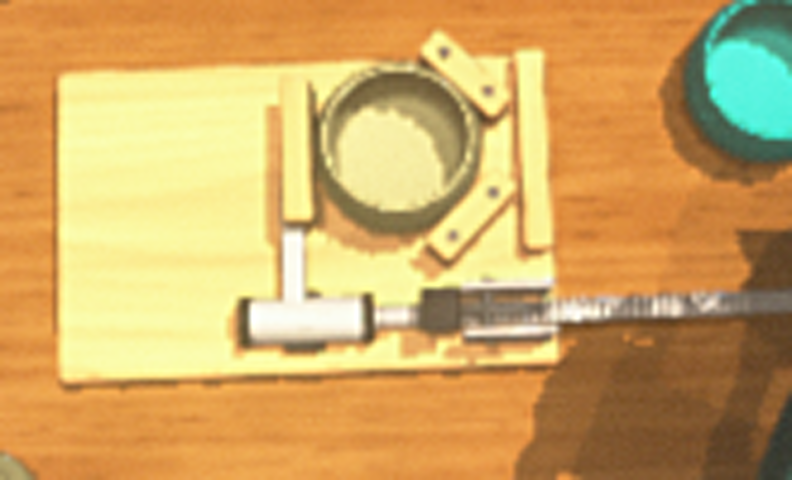

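The jaw is on the bowl, which is still in the V. The barrel mouth is at crop x≈372 and the rod there is still plain light. I continue in finer steps.

```bash
cat > pull2.py <<'E'
from h import *
x,y0=-.0707,-.188; Z=.034; f0=np.array([-.21,.43,.06])
def go(s,rate=.04):
    ctrl.line_to(w(x,y0+.018-s,Z),rate=rate,force_limit=15); ctrl.sleep(.1)
    F=[]
    for _ in range(3): F.append(telemetry.get_state()["force"]-f0); ctrl.sleep(.03)
    st=telemetry.get_state(); print(round(s,3),np.mean(F,0).round(2),inv(st["eef_pos"])[1].round(4),round(st["t"],2))
    im=imaging.grab_frame("top")["frame"]; return im[222:238,210:265]
ims=[go(s) for s in(.116,.120,.124,.127)]
cv2.imwrite("pics/p5.png",cv2.resize(np.vstack(ims),None,fx=9,fy=9,interpolation=cv2.INTER_CUBIC))
E
python3 pull2.py
```

```text
0.116 [1.92 7.26 1.61] -0.2847 19.57
0.12 [ 2.81 11.23  2.73] -0.2877 20.07
0.124 [ 3.01 13.    3.48] -0.2913 20.57
0.127 [ 2.68 13.74  3.38] -0.2941 21.07
```

View pics/p5.png

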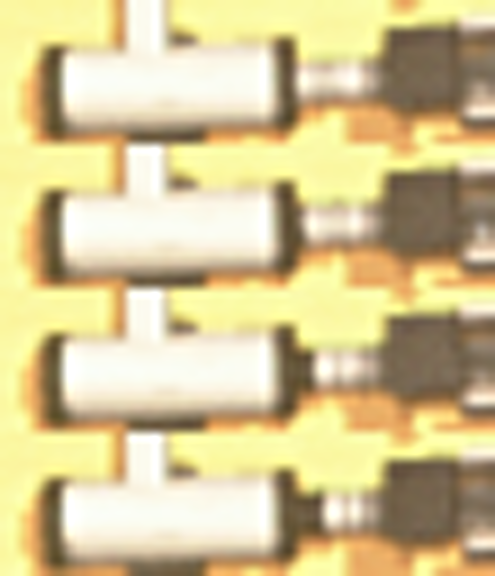

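The dark band is emerging. In the lowest strip it spans x≈296–322, about 7.5 mm, so roughly 12 N. A little more pull allows for settling, then I let go.

```bash
cat >> h.py <<'E'
E
python3 - <<'E'
from h import *
x,y0=-.0707,-.188; Z=.034; f0=np.array([-.21,.43,.06])
s=.1295; print(ctrl.line_to(w(x,y0+.018-s,Z),rate=.03,force_limit=15)); ctrl.sleep(.15)
print((telemetry.get_state()["force"]-f0).round(2))
a=imaging.grab_frame("top")["frame"][222:238,210:265]
ctrl.line_to(w(x,y0+.018-s+.022,Z),rate=.05)
print((telemetry.get_state()["force"]-f0).round(2))
ctrl.line_to(w(x,y0+.018-s+.022,.15),rate=.12); ctrl.sleep(.2)
F=imaging.grab_frame("top")["frame"]; b=F[222:238,210:265]; c=F[170:225,210:265]
cv2.imwrite("pics/p6.png",cv2.resize(np.vstack([a,b,c]),None,fx=6.8,fy=6.8,interpolation=cv2.INTER_CUBIC)); print(telemetry.get_state()["t"])
E
```

```text
False
[ 2.76 15.    5.16]
[-0.25  0.41 -0.47]
23.525
```

View pics/p6.png

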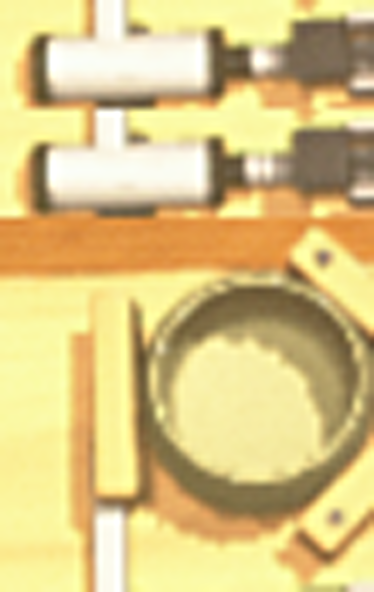

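After release the band still shows about 9 of its 18 mm (crop x≈223–246), and the bowl is held in the V by the jaw.

```bash
python3 -c "
from h import *
print(ctrl.finish_job())"
```

```text
the job is handed in; nothing more can be done
None
```

The job is handed in: the bowl sits in the V with the jaw clamped on it, and after I let go the ratchet held with about half of the dark band showing, which I estimate at 12 N; nothing else on the table was deliberately touched, and the verdict was not shown.

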